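Clear the ferrule box and hold its lid half open

TASK

The orange vice pad has been left on the lid of the green ferrule box: take it off and hang it over the steel rail, straddling the bar, and let go of it. Then lift the box's lid by its black handle bar and hold it open at 45 degrees (within five degrees) so I can pick out a ferrule; the lid falls shut by itself, so finish while still holding it there. Don't drop the pad, and leave the wedge head, the navy grip and the blue plug where they are.

Things in the scene. Friction and masses are not known exactly. Their poses are not given: they have to be found in the camera images.
- vice_pad: stiff orange vice pad, an upside-down U: 46 mm across the legs (its x axis), 60 mm long along the open channel (its y axis), 65 mm tall (z up). Legs 8 mm thick and 53 mm deep, clear gap between them 30 mm (narrowing in the top corners to a 45-degree haunch). 0.14 kg nominal, rigid, can be pinched across the legs. Origin: centre of the underside, level with the leg ends. It starts standing on its legs on the closed lid
- pad_seat (a point): point on the pad, the middle of the underside of its crown (53 mm above the pad's origin): the face that rests on the bar
- rail: fixed steel rail: a round horizontal bar 14 mm thick and 220 mm long along the body's y axis, carried by a slim post 12 mm wide close to each end (208 mm apart), posts no higher than the bar. Origin on the bench below the bar's middle; the bar's axis is 140 mm above the bench
- rail_mid (a point): middle of the rail's bar, on its axis, axes as rail
- box: fixed green ferrule box, 160 mm (x) by 220 mm (y), walls 100 mm high, with a grey lid. Origin: centre of its underside on the bench. The lid hinges along the box's -x side and the handle is on its +x side. The lid's upper face is 108 mm above the bench when shut, 172 x 224 mm
- lid (a joint): opening angle of the lid, rad: 0 shut and level, growing as the handle side goes up (45 degrees = 0.785); stops at 1.75. The lid weighs about 0.5 kg and falls shut freely from below 90 degrees: about 2.5 N must be carried at the handle
- lid_hinge (a point): middle of the lid's hinge axis, 100 mm above the bench at the box's -x side, axes as box; the axis runs along the box's y
- lid_bar (a point): middle of the lid's black handle bar, on its axis: a straight round bar 14 mm thick, parallel to the hinge, 232 mm from the hinge axis and level with it when the lid is shut; straight over 100 mm, joined to the lid at both ends by side arms 120 mm apart, with 57 mm clear between bar and lid edge and nothing below it. Its axes turn with the lid
- wedge_head: bystander: polished steel wedge head with a short hosel, about 105 x 60 x 68 mm; origin under the middle of its sole
- grip: bystander: navy tapered rubber grip lying down, 260 mm long along its x, 33 mm thick at most; origin under its middle
- plug: bystander: blue plastic shaft extension plug lying down, 92 mm long along its x, 17 mm thick; origin under its middle
There are look-alikes about, which are no part of the job. Several things have the shape of the vice_pad; the one meant has the colours described above.

How it is judged:
By the outcome, as a careful person would: the job done as asked, in the order asked, and still so for the second after the job is handed in, while the arm keeps its last pose, push and grip.
It also fails if it takes over 58 s, if anything falls off the work surface, if the arm or the gripper's body presses on something with over 40 N, if the wrist force passes 120 N, or if a joint passes its speed limit or range.

ROBOT

A 6-joint arm with a two-finger parallel gripper is mounted at the origin on the work surface. World frame = base frame: x ahead of the robot, y to its left, z up, the work surface at z = 0. Lengths are in m, angles in rad, forces in N, time in s.
With the tool pointing down it reaches from about 0.3 to 0.775 m from the base axis. Payload 14.6 kg.
Tool frame: the origin (TCP) lies midway between the tips of the shut fingers; the grasp point (between the pads) lies 19 mm behind it; y points along the fingers, z is the direction in which the jaws open and shut, and the axes are right-handed (so a half turn about y gives the same grasp; the last joint's range is limited). The gripper opens to 94 mm and grips with 3 to 60 N. Pads are 16 mm wide; open, the fingers measure 119 mm over their backs; the gripper's body (75 mm by 177 mm) begins 78 mm behind the grasp point.
Start: joints at [-1.319, 0.3, 1.521, -0, 1.321, -0.067], TCP at [0.172, -0.522, 0.205] pointing down, gripper open.
Joint ranges: [-3.03, 3.03], [-0.79, 2.21], [0.23, 2.52], [-1.04, 4.18], [0, 3.07], [-2.55, 2.55]. Speed limits (rad/s): [2.22, 2.22, 2.57, 3.14, 3.14, 3.14].

INTERFACE

Orientations are given as a rotation vector (axis times angle).
In Python, from plant import ctrl gives the robot as it stands.
- The arm moves only by the shell command python3 -m pendant 'ROWS' [FORCE]. ROWS is JSON, a list of rows, each an object of numbers: "x", "y", "z": the shift along the tool's x, y, z in cm; "wx", "wy", "wz": the turn, a rotation vector about the tool's x, y, z in rad; "gripper": the opening in per cent of the stroke, from 0 (shut) to 100 (fully open). In form: [{"x": .., "y": .., "z": .., "wx": .., "wy": .., "wz": .., "gripper": ..}, ...]. A call has 1 to 12 rows; each row shifts and turns the commanded pose from where the row before left it, along the tool's axes as they then stand; what a row does not reach is not made up. A row lasts 1/10 s, in which the tool goes at most 50 mm and 8.59 degrees, less where a joint would pass 70% of its speed; a pose out of reach is approached as far as the arm can. A call is refused whole if a number of a shift passes 5 or a number of a turn 0.15, either way. A call with a gripper value outside its range is refused whole. The fingers move at their own pace and stop on an object; FORCE is the grip in N (left out, the last holds). Time passes only in rows, so rows that do not move let the fingers close. It gives the time, the measured TCP pose, the force and the opening at its end, in the units of the state.
- ctrl.get_state(): the state, without advancing time (a new reading comes with each control period).
- ctrl.get_image(name): name is "scene" or "top" or "wrist"; returns the picture (480x640x3 uint8, blue, green, red); there is no depth.
- ctrl.camera_model(name): a dict with "vertical_fov" (degrees; the focal length in pixels is half the picture's height over the tangent of half this angle, whatever the lens; pixels are square), "cx", "cy" (the principal point, pixels), "R" (3x3) and "t" (3): a world point X has camera coordinates R X + t. Camera axes: x right, y down, z forward; pixel columns grow to the right and rows downward; lengths in m; the calibration is good to about 2 mm. A picture is of the moment at which its call begins: read the wrist's pose just before it. camera_model takes no time and is no camera call; for the wrist camera it gives the pose at the moment of the call.
- ctrl.close_job(): hands the job in, once; it reports no verdict.
The state is a dict: "t": time; "qpos": joint angles; "joint_vel": joint speeds; "effort": joint torques, N m; "eef_pos": TCP position; "tcp_rot": TCP orientation; "force": force on the tool from outside, world axes, zero at the start; "wrist_torque": the same for the moment, N m; "gripper_width": finger opening in m.
Only numpy, scipy, OpenCV 4.12 (cv2) and the standard library are available. Lean on these libraries where they do the work, as an engineer would, in place of code of your own. Each camera call takes 0.05 s, during which the arm holds its last target.

## Working session

There is one attempt and no reset: what is moved stays moved. The work goes in short steps, Python scripts to look and compute and a shell command to move; the robot and the scene stay as the last step left them, time stands still between calls to the robot, and variables do not carry over. Pictures are saved under pics/ and viewed, and the job is handed in when it is done.

```bash
ls; mkdir -p pics; python3 - <<'E'
from plant import ctrl
import cv2,numpy as np
s=ctrl.get_state();print(s)
for n in("scene","top","wrist"):
    m=ctrl.camera_model(n);print(n,m)
    cv2.imwrite(f"pics/{n}0.png",ctrl.get_image(n))
E
```

```text
pics
{'t': 0.0, 'qpos': array([-1.31857433e+00,  3.00476742e-01,  1.52157708e+00, -9.93942322e-06,
        1.32069832e+00, -6.66209375e-02]), 'joint_vel': array([ 0.00084527, -0.00047924,  0.0017419 ,  0.00165252,  0.00027901,
       -0.00092335]), 'effort': array([ 4.41792190e-04, -5.31808448e+01, -3.52732301e+01,  7.09131989e-02,
        2.44293694e-02, -1.08625734e-04]), 'eef_pos': array([ 0.17232586, -0.52203107,  0.20488493]), 'tcp_rot': array([-0.32960736,  2.0504022 , -2.04800787]), 'force': array([ 0.26163076,  0.03065953, -0.04283074]), 'wrist_torque': array([0.03112387, 0.03852478, 0.03176244]), 'gripper_width': 0.09393156432168169}
scene {'vertical_fov': 48.668280838162104, 'cx': 316.69531287838475, 'cy': 235.63435385790152, 'R': array([[ 0.87643079,  0.4814112 , -0.01059823],
       [ 0.2496061 , -0.47302078, -0.84495452],
       [-0.41178375,  0.73789877, -0.53473315]]), 't': array([-0.5329292 , -0.00303657,  1.50507574])}
top {'vertical_fov': 45.45942501664517, 'cx': 315.6794223268124, 'cy': 234.15762260622822, 'R': array([[-1.60513178e-02, -9.99869836e-01, -1.63276576e-03],
       [-9.96805430e-01,  1.61298594e-02, -7.82225233e-02],
       [ 7.82386778e-02,  3.71975193e-04, -9.96934587e-01]]), 't': array([0.10338976, 0.58660386, 1.19162163])}
wrist {'vertical_fov': 64.86866469760832, 'cx': 321.4185378917846, 'cy': 234.04382280594152, 'R': array([[ 3.12404020e-01, -9.49948963e-01, -8.34246577e-04],
       [-9.23728124e-01, -3.03985608e-01,  2.33064591e-01],
       [-2.21653066e-01, -7.20396982e-02, -9.72460899e-01]]), 't': array([-0.54911686, -0.02445192,  0.39031032])}
```

View pics/scene0.png

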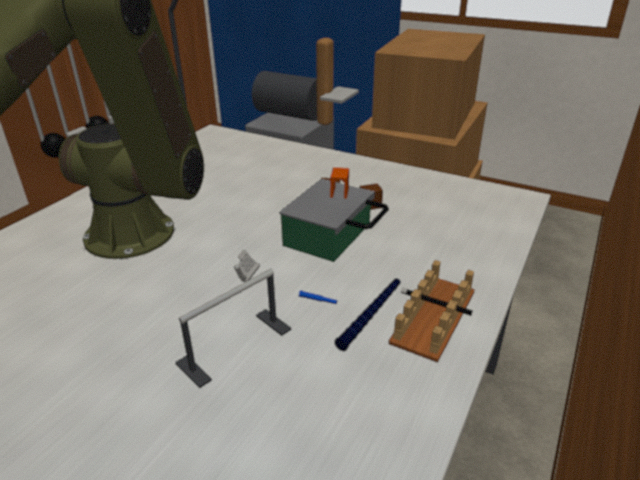

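View pics/top0.png

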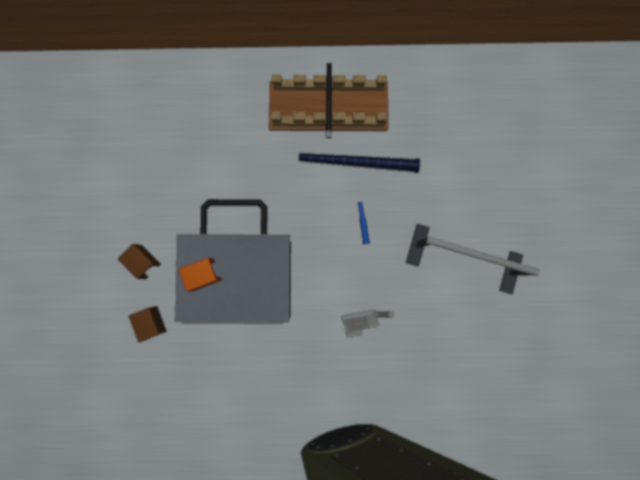

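View pics/wrist0.png

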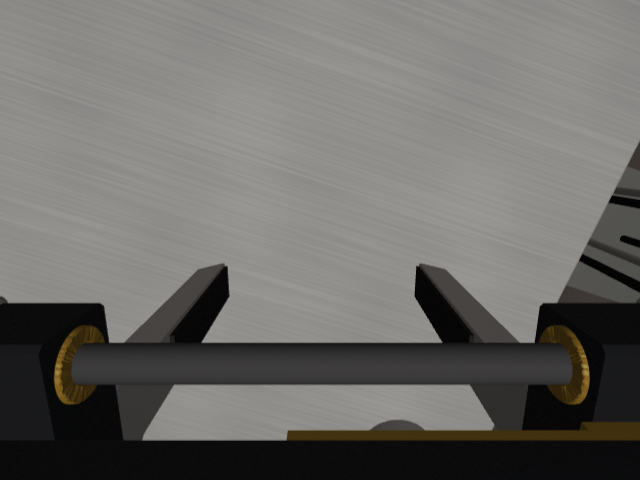

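The top view shows the box at (177–290, 235–322), its handle at v≈203, the orange pad at about (198, 274), and the rail bar from (428,240) to (538,272). The two brown blocks near (138,260) and (147,323) are the look-alikes. I'll enlarge the key parts.

```bash
cat > h.py <<'E'
import numpy as np,cv2
from plant import ctrl
from scipy.spatial.transform import Rotation as Ro
def ray(n,u,v,m=None):
    m=m or ctrl.camera_model(n); f=240/np.tan(np.radians(m['vertical_fov'])/2)
    R=np.array(m['R']);t=np.array(m['t'])
    return -R.T@t, R.T@np.array([(u-m['cx'])/f,(v-m['cy'])/f,1])
def onz(n,u,v,z,m=None):
    c,d=ray(n,u,v,m); return c+d*(z-c[2])/d[2]
def proj(n,X,m=None):
    m=m or ctrl.camera_model(n); f=240/np.tan(np.radians(m['vertical_fov'])/2)
    p=np.asarray(X)@np.array(m['R']).T+np.array(m['t'])
    return np.stack([m['cx']+f*p[...,0]/p[...,2],m['cy']+f*p[...,1]/p[...,2]],-1)
def crop(src,dst,u0,v0,u1,v1,s):
    im=cv2.imread(src) if isinstance(src,str) else src
    cv2.imwrite(dst,cv2.resize(im[v0:v1,u0:u1],None,fx=s,fy=s,interpolation=cv2.INTER_CUBIC))
E
python3 -c "
from h import *
crop('pics/top0.png','pics/t_box.png',165,190,305,330,4)
crop('pics/top0.png','pics/t_rail.png',400,210,550,300,5)
crop('pics/scene0.png','pics/s_box.png',275,160,395,260,6)
crop('pics/scene0.png','pics/s_rail.png',165,240,295,390,4)"
```

```text
(no output)
```

View pics/t_box.png

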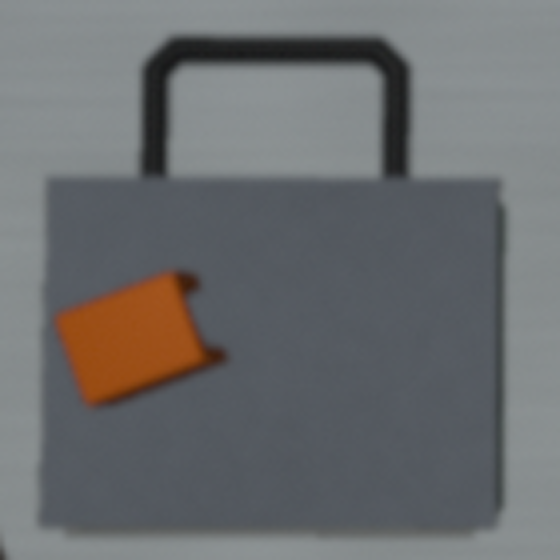

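View pics/t_rail.png

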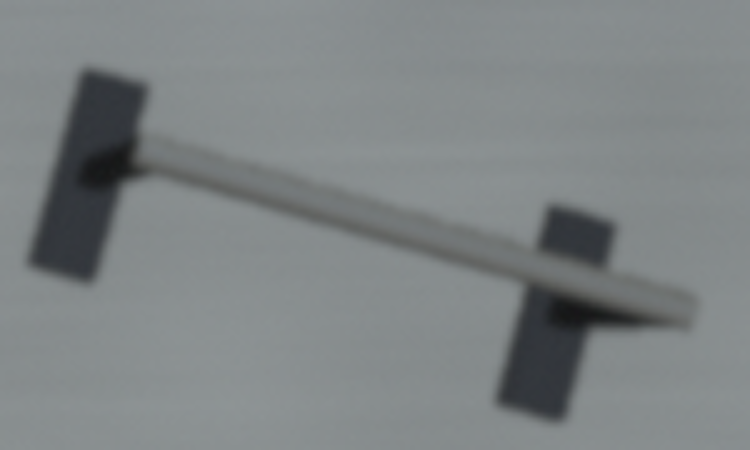

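View pics/s_box.png

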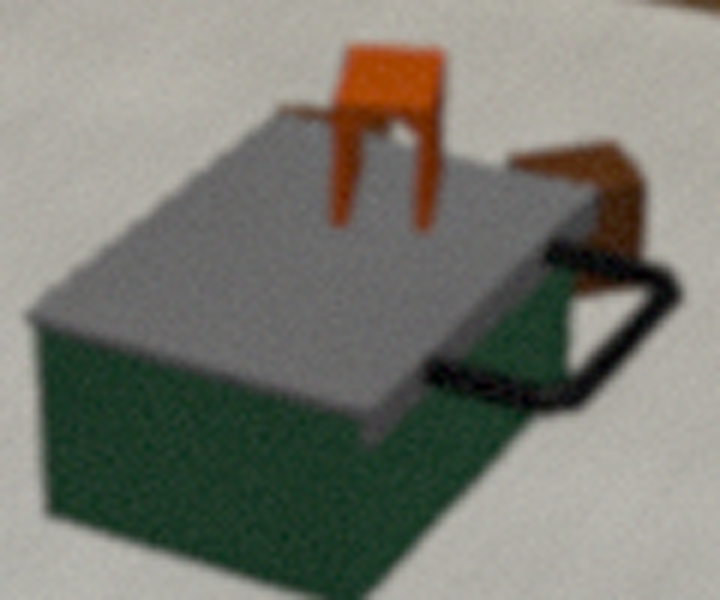

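View pics/s_rail.png

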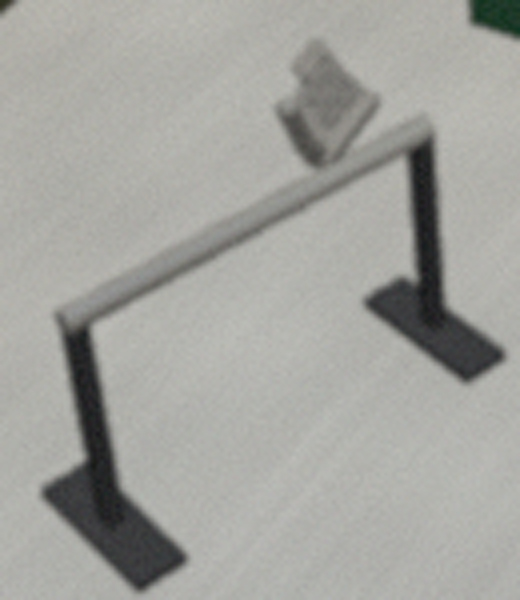

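```bash
python3 - <<'E'
from h import *
np.set_printoptions(precision=4,suppress=True)
A=onz('top',427,240.4,.14);B=onz('top',538.6,272.6,.14)
print('rail',A,B,(A+B)/2,np.linalg.norm(A-B),np.degrees(np.arctan2(*(A-B)[[1,0]])))
# scene ends of the bar
for u,v in [(62,317),(430,126)]:
    print('scene rail end',onz('scene',165+u/4,240+v/4,.14))
P=[onz('top',165+u/4,190+v/4,.173) for u,v in [(55,315),(180,270),(207,355),(93,407)]]
P=np.array(P);print('pad',P,P.mean(0));
for i in range(4):
    d=P[(i+1)%4]-P[i];print(np.linalg.norm(d),np.degrees(np.arctan2(d[1],d[0])))
for u,v in [(348,47),(442,52),(437,110),(338,105)]:
    print('scene pad',onz('scene',275+u/6,160+v/6,.173))
L=np.array([onz('top',165+u/4,190+v/4,.108) for u,v in [(48,178),(501,178),(497,526),(41,526)]]);print('lid',L,L.mean(0))
for i in range(4):
    d=L[(i+1)%4]-L[i];print(np.linalg.norm(d),np.degrees(np.arctan2(d[1],d[0])))
H=np.array([onz('top',165+u/4,190+v/4,.1) for u,v in [(175,50),(380,50)]]);print('bar',H,H.mean(0))
for u,v in [(675,290),(565,397)]: print('scene bar', onz('scene',275+u/6,160+v/6,.1))
for (n,u,v) in [('top',205,325)]: pass
E
```

```text
rail [ 0.5636 -0.1189  0.14  ] [ 0.4987 -0.3294  0.14  ] [ 0.5312 -0.2241  0.14  ] 0.22026538102821547 72.8738432953535
scene rail end [ 0.4979 -0.3226  0.14  ]
scene rail end [ 0.5677 -0.1157  0.14  ]
pad [[0.5164 0.3481 0.173 ]
 [0.5362 0.2903 0.173 ]
 [0.4968 0.2779 0.173 ]
 [0.4737 0.3305 0.173 ]] [0.5058 0.3117 0.173 ]
0.06116543461762972 -71.03646999638788
0.04135244675503295 -162.54276121925346
0.05744763556783629 113.66179758143448
0.046130109182084406 22.473031086935976
scene pad [0.4791 0.3317 0.173 ]
scene pad [0.5197 0.3468 0.173 ]
scene pad [0.5438 0.292  0.173 ]
scene pad [0.5028 0.2762 0.173 ]
lid [[0.5853 0.3674 0.108 ]
 [0.5817 0.144  0.108 ]
 [0.4117 0.1481 0.108 ]
 [0.4152 0.3703 0.108 ]] [0.4985 0.2575 0.108 ]
0.2233681341721764 -90.92699750499538
0.17002478788919292 178.62261123422326
0.2222004508156814 89.08712673131247
0.1700743942140443 -0.9838736538022774
bar [[0.6489 0.3062 0.1   ]
 [0.6473 0.2039 0.1   ]] [0.6481 0.255  0.1   ]
scene bar [0.6526 0.3131 0.1   ]
scene bar [0.6467 0.2067 0.1   ]
```

```bash
cat >> h.py <<'E'
def tgt(yaw_jaw_deg, fwd=None):
    """tool pointing down, jaw axis z at yaw"""
    a=np.radians(yaw_jaw_deg); z=np.array([np.cos(a),np.sin(a),0]); y=np.array([0,0,-1.]) if fwd is None else np.array(fwd)
    return np.stack([np.cross(y,z),y,z],1)
def plan(P,R):
    s=ctrl.get_state(); R0=Ro.from_rotvec(s['tcp_rot']).as_matrix()
    w=Ro.from_matrix(R0.T@R).as_rotvec(); d=np.array(P)-s['eef_pos']
    print('t',s['t'],'pos',s['eef_pos'].round(4),'q',s['qpos'].round(3),'F',s['force'].round(1),'w',s['gripper_width'].round(4))
    print('turn first',w.round(3),'then shift cm',(R.T@d*100).round(2),'| shift first cm',(R0.T@d*100).round(2))
E
python3 - <<'E'
from h import *
s=ctrl.get_state();print(Ro.from_rotvec(s['tcp_rot']).as_matrix().round(3))
for y in(20,-160):plan([.508-.05,.312-.04,.22],tgt(y))
E
```

```text
[[-0.95  -0.     0.313]
 [-0.313  0.001 -0.95 ]
 [-0.    -1.    -0.001]]Traceback (most recent call last):
  File "<stdin>", line 3, in <module>
  File "h.py", line 24, in plan
    print('t',s['t'],'pos',s['eef_pos'].round(4),'q',s['qpos'].round(3),'F',s['force'].round(1),'w',s['gripper_width'].round(4))
                                                                                                    ^^^^^^^^^^^^^^^^^^^^^^^^
AttributeError: 'float' object has no attribute 'round'
```

```bash
sed -i "s/s\['gripper_width'\].round(4)/round(s['gripper_width'],4)/" h.py
python3 - <<'E'
from h import *
plan([.45,.27,.24],tgt(20))
E
```

```text
t 0.15 pos [ 0.1723 -0.5221  0.205 ] q [-1.319  0.3    1.521  0.     1.321 -0.067] F [-0.   0.2 -0.7] w 0.0943
turn first [ 1.000e-03 -1.601e+00 -1.000e-03] then shift cm [-64.94  -3.5   53.18] | shift first cm [-51.19  -3.44 -66.52]
```

```bash
python3 -m pendant '[{"y":-0.3,"wy":-0.14},{"y":-0.3,"wy":-0.14},{"y":-0.3,"wy":-0.14},{"y":-0.3,"wy":-0.14},{"y":-0.3,"wy":-0.14},{"y":-0.3,"wy":-0.14},{"y":-0.3,"wy":-0.14},{"y":-0.3,"wy":-0.14},{"y":-0.3,"wy":-0.14},{"y":-0.3,"wy":-0.14},{"y":-0.3,"wy":-0.14},{"y":-0.3,"wy":-0.06}]' && python3 -m pendant '[{"x":-3,"z":2.5},{"x":-3,"z":2.5},{"x":-3,"z":2.5},{"x":-3,"z":2.5},{"x":-3,"z":2.5},{"x":-3,"z":2.5},{"x":-3,"z":2.5},{"x":-3,"z":2.5},{"x":-3,"z":2.5},{"x":-3,"z":2.5},{"x":-3,"z":2.5},{"x":-3,"z":2.5}]'; python3 - <<'E'
from h import *
plan([.45,.27,.24],tgt(20))
E
```

```text
t 0.15 pos [ 0.1723 -0.5221  0.205 ] q [-1.319  0.3    1.521  0.     1.321 -0.067] F [-0.   0.2 -0.7] w 0.0943
turn first [ 1.000e-03 -1.601e+00 -1.000e-03] then shift cm [-64.94  -3.5   53.18] | shift first cm [-51.19  -3.44 -66.52]validation failed for argument at $[0]...
```

```bash
python3 -m pendant '[{"x":0,"y":-0.3,"z":0,"wx":0,"wy":-0.14,"wz":0,"gripper":100}]'; echo; python3 -m pendant --help | head -30
```

```text
t: 0.25
eef_pos: [0.1723, -0.522, 0.2078]
tcp_rot: [-0.46, 1.967, -1.965]
force: [-0.9, -0.4, -0.2]
gripper_width: 0.0942
invalid input: not JSON, or not a number
```

```bash
python3 -m pendant '[{"x":0,"y":-0.3,"z":0,"wx":0,"wy":-0.14,"wz":0,"gripper":100},{"x":0,"y":-0.3,"z":0,"wx":0,"wy":-0.14,"wz":0,"gripper":100},{"x":0,"y":-0.3,"z":0,"wx":0,"wy":-0.14,"wz":0,"gripper":100},{"x":0,"y":-0.3,"z":0,"wx":0,"wy":-0.14,"wz":0,"gripper":100},{"x":0,"y":-0.3,"z":0,"wx":0,"wy":-0.14,"wz":0,"gripper":100},{"x":0,"y":-0.3,"z":0,"wx":0,"wy":-0.14,"wz":0,"gripper":100},{"x":0,"y":-0.3,"z":0,"wx":0,"wy":-0.14,"wz":0,"gripper":100},{"x":0,"y":-0.3,"z":0,"wx":0,"wy":-0.14,"wz":0,"gripper":100},{"x":0,"y":-0.3,"z":0,"wx":0,"wy":-0.14,"wz":0,"gripper":100},{"x":0,"y":-0.3,"z":0,"wx":0,"wy":-0.14,"wz":0,"gripper":100},{"x":0,"y":-0.3,"z":0,"wx":0,"wy":-0.06,"wz":0,"gripper":100}]' && python3 -m pendant '[{"x":-3,"y":0,"z":2.5,"wx":0,"wy":0,"wz":0,"gripper":100},{"x":-3,"y":0,"z":2.5,"wx":0,"wy":0,"wz":0,"gripper":100},{"x":-3,"y":0,"z":2.5,"wx":0,"wy":0,"wz":0,"gripper":100},{"x":-3,"y":0,"z":2.5,"wx":0,"wy":0,"wz":0,"gripper":100},{"x":-3,"y":0,"z":2.5,"wx":0,"wy":0,"wz":0,"gripper":100},{"x":-3,"y":0,"z":2.5,"wx":0,"wy":0,"wz":0,"gripper":100},{"x":-3,"y":0,"z":2.5,"wx":0,"wy":0,"wz":0,"gripper":100},{"x":-3,"y":0,"z":2.5,"wx":0,"wy":0,"wz":0,"gripper":100},{"x":-3,"y":0,"z":2.5,"wx":0,"wy":0,"wz":0,"gripper":100},{"x":-3,"y":0,"z":2.5,"wx":0,"wy":0,"wz":0,"gripper":100},{"x":-3,"y":0,"z":2.5,"wx":0,"wy":0,"wz":0,"gripper":100},{"x":-3,"y":0,"z":2.5,"wx":0,"wy":0,"wz":0,"gripper":100}]'; python3 - <<'E'
from h import *
plan([.45,.27,.24],tgt(20))
E
```

```text
t: 1.35
eef_pos: [0.1724, -0.5222, 0.2413]
tcp_rot: [-1.356, 0.945, -0.945]
force: [-0.2, -0.1, 0.1]
gripper_width: 0.0941
t: 2.55
eef_pos: [0.3317, -0.08, 0.2415]
tcp_rot: [-1.354, 0.949, -0.95]
force: [0.4, 0.0, -1.1]
gripper_width: 0.0939
t 2.55 pos [ 0.3317 -0.08    0.2415] q [-0.344 -0.221  1.978 -0.     1.384 -0.692] F [ 0.4  0.  -1.1] w 0.0939
turn first [-0.    -0.001  0.   ] then shift cm [-28.84   0.15  23.08] | shift first cm [-28.87   0.15  23.05]
```

```bash
python3 -m pendant '[{"x":-3,"y":0,"z":2.4,"wx":0,"wy":0,"wz":0,"gripper":100},{"x":-3,"y":0,"z":2.4,"wx":0,"wy":0,"wz":0,"gripper":100},{"x":-3,"y":0,"z":2.4,"wx":0,"wy":0,"wz":0,"gripper":100},{"x":-3,"y":0,"z":2.4,"wx":0,"wy":0,"wz":0,"gripper":100},{"x":-3,"y":0,"z":2.4,"wx":0,"wy":0,"wz":0,"gripper":100},{"x":-3,"y":0,"z":2.4,"wx":0,"wy":0,"wz":0,"gripper":100},{"x":-3,"y":0,"z":2.4,"wx":0,"wy":0,"wz":0,"gripper":100},{"x":-3,"y":0,"z":2.4,"wx":0,"wy":0,"wz":0,"gripper":100},{"x":-3,"y":0,"z":2.4,"wx":0,"wy":0,"wz":0,"gripper":100},{"x":-2,"y":0,"z":1.5,"wx":0,"wy":0,"wz":0,"gripper":100},{"x":0,"y":0,"z":0,"wx":0,"wy":0,"wz":0,"gripper":100}]'; python3 - <<'E'
from h import *
plan([.508,.312,.144],tgt(20))
m=ctrl.camera_model('wrist'); im=ctrl.get_image('wrist'); cv2.imwrite('pics/w1.png',im)
import json; json.dump({k:np.array(v).tolist() for k,v in m.items()},open('w1.json','w'))
P=np.array([[.508,.312,.173]]);print(proj('wrist',P,m))
E
```

```text
t: 3.65
eef_pos: [0.4499, 0.272, 0.2406]
tcp_rot: [-1.356, 0.948, -0.947]
force: [0.6, -0.1, -0.6]
gripper_width: 0.094
t 3.65 pos [0.4499 0.272  0.2406] q [0.474 0.221 1.538 0.    1.384 0.124] F [ 0.6 -0.1 -0.6] w 0.094
turn first [ 0.001  0.001 -0.   ] then shift cm [-1.78  9.66  6.83] | shift first cm [-1.77  9.65  6.84]
[[424.85323002 220.37460579]]
```

View pics/w1.png

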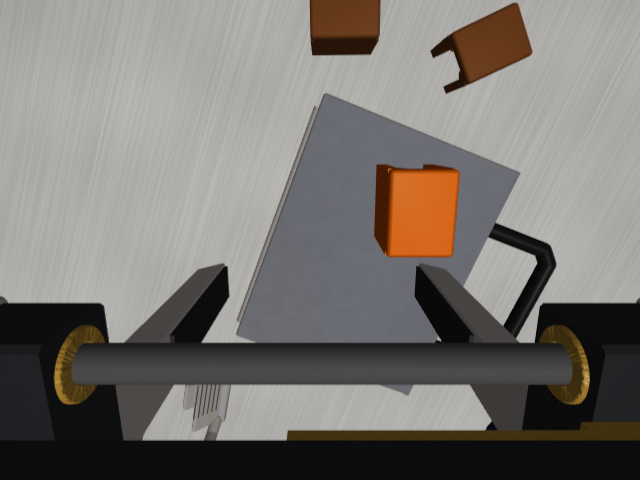

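The pad's top face has its corners at about (390,169), (459,169), (453,257) and (388,257), nearly square to the jaws.

```bash
python3 - <<'E'
from h import *
import json
m=json.load(open('w1.json'))
P=np.array([onz('wrist',u,v,.173,m) for u,v in [(390,169),(459,169),(453,257),(388,257)]])
print(P.round(4),P.mean(0))
for i in range(4):
    d=P[(i+1)%4]-P[i];print(np.linalg.norm(d),np.degrees(np.arctan2(d[1],d[0])))
plan([P.mean(0)[0],P.mean(0)[1],.144],tgt(21))
E
```

```text
[[0.4732 0.3354 0.173 ]
 [0.5151 0.3506 0.173 ]
 [0.5363 0.2952 0.173 ]
 [0.4946 0.28   0.173 ]] [0.50481336 0.31528456 0.173     ]
0.044610003957019584 20.012834407686775
0.05939611627071233 -69.07442952683685
0.04440931012016451 -159.972354025838
0.05941113036232552 111.1189194218023
t 3.7 pos [0.4497 0.2706 0.2407] q [ 0.472  0.219  1.541 -0.     1.384  0.122] F [-0.4  0.6  0.4] w 0.0941
turn first [ 0.001 -0.017  0.   ] then shift cm [-2.2   9.67  6.75] | shift first cm [-2.31  9.66  6.73]
```

```bash
python3 -m pendant '[{"x":-0.7,"y":0,"z":2.2,"wx":0,"wy":-0.01,"wz":0,"gripper":100},{"x":-0.7,"y":0,"z":2.2,"wx":0,"wy":0,"wz":0,"gripper":100},{"x":-0.8,"y":0,"z":2.3,"wx":0,"wy":0,"wz":0,"gripper":100},{"x":0,"y":2,"z":0,"wx":0,"wy":0,"wz":0,"gripper":100},{"x":0,"y":2,"z":0,"wx":0,"wy":0,"wz":0,"gripper":100},{"x":0,"y":2,"z":0,"wx":0,"wy":0,"wz":0,"gripper":100},{"x":0,"y":2,"z":0,"wx":0,"wy":0,"wz":0,"gripper":100},{"x":0,"y":1.6,"z":0,"wx":0,"wy":0,"wz":0,"gripper":100},{"x":0,"y":0,"z":0,"wx":0,"wy":0,"wz":0,"gripper":100}]' 20; python3 - <<'E'
from h import *
plan([.506,.3145,.144],tgt(20.5))
im=ctrl.get_image('wrist'); cv2.imwrite('pics/w2.png',im)
E
```

```text
t: 4.6
eef_pos: [0.5042, 0.3123, 0.1436]
tcp_rot: [-1.361, 0.944, -0.941]
force: [-1.5, -0.5, 0.7]
gripper_width: 0.0941
t 4.6 pos [0.5042 0.3123 0.1436] q [ 0.493  0.452  1.461 -0.     1.232  0.136] F [-1.5 -0.5  0.7] w 0.0941
turn first [ 0.004 -0.001  0.001] then shift cm [-0.15 -0.04  0.24] | shift first cm [-0.15 -0.04  0.24]
```

View pics/w2.png

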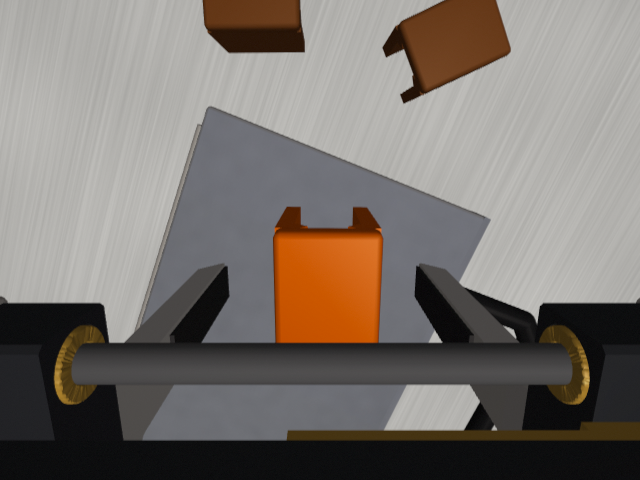

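The pad sits between the fingers, spanning u≈275–381 where the jaw centre is about 322. I'll nudge it about 2 mm and close.

```bash
python3 -m pendant '[{"x":-0.1,"y":0,"z":0.2,"wx":0,"wy":0,"wz":0,"gripper":100},{"x":0,"y":0,"z":0,"wx":0,"wy":0,"wz":0,"gripper":30},{"x":0,"y":0,"z":0,"wx":0,"wy":0,"wz":0,"gripper":30},{"x":0,"y":0,"z":0,"wx":0,"wy":0,"wz":0,"gripper":30},{"x":0,"y":0,"z":0,"wx":0,"wy":0,"wz":0,"gripper":30},{"x":0,"y":0,"z":0,"wx":0,"wy":0,"wz":0,"gripper":30},{"x":0,"y":0,"z":0,"wx":0,"wy":0,"wz":0,"gripper":30}]' 25
```

```text
t: 5.35
eef_pos: [0.5066, 0.3154, 0.1455]
tcp_rot: [-1.358, 0.942, -0.942]
force: [0.3, -0.4, -0.4]
gripper_width: 0.0492
```

```bash
python3 -m pendant '[{"x":0,"y":0,"z":0,"wx":0,"wy":0,"wz":0,"gripper":20},{"x":0,"y":0,"z":0,"wx":0,"wy":0,"wz":0,"gripper":20},{"x":0,"y":0,"z":0,"wx":0,"wy":0,"wz":0,"gripper":20},{"x":0,"y":-1,"z":0,"wx":0,"wy":0,"wz":0,"gripper":20},{"x":0,"y":-2,"z":0,"wx":0,"wy":0,"wz":0,"gripper":20},{"x":0,"y":-3,"z":0,"wx":0,"wy":0,"wz":0,"gripper":20},{"x":0,"y":-3,"z":0,"wx":0,"wy":0,"wz":0,"gripper":20},{"x":0,"y":-3,"z":0,"wx":0,"wy":0,"wz":0,"gripper":20},{"x":0,"y":0,"z":0,"wx":0,"wy":0,"wz":0,"gripper":20}]' 25; python3 - <<'E'
from h import *
plan([.531,-.224,.26],tgt(-17.1))
im=ctrl.get_image('wrist'); cv2.imwrite('pics/w3.png',im)
E
```

```text
t: 6.25
eef_pos: [0.5075, 0.3159, 0.2704]
tcp_rot: [-1.351, 0.938, -0.943]
force: [-0.2, 0.4, -1.7]
gripper_width: 0.0457
t 6.25 pos [0.5075 0.3159 0.2704] q [0.495 0.366 1.284 0.    1.484 0.137] F [-0.2  0.4 -1.7] w 0.0457
turn first [-0.007  0.657 -0.003] then shift cm [50.91  1.04 18.12] | shift first cm [ 51.39   0.86 -16.73]
```

View pics/w3.png

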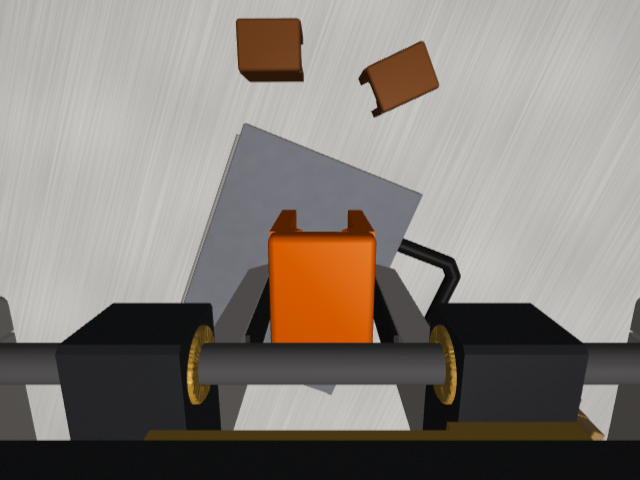

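```bash
python3 -m pendant '[{"x":0,"y":0,"z":0,"wx":0,"wy":0.14,"wz":0,"gripper":20},{"x":0,"y":0,"z":0,"wx":0,"wy":0.14,"wz":0,"gripper":20},{"x":0,"y":0,"z":0,"wx":0,"wy":0.14,"wz":0,"gripper":20},{"x":0,"y":0,"z":0,"wx":0,"wy":0.14,"wz":0,"gripper":20},{"x":0,"y":0,"z":0,"wx":0,"wy":0.1,"wz":0,"gripper":20},{"x":1,"y":0,"z":0.4,"wx":0,"wy":0,"wz":0,"gripper":20},{"x":2,"y":0,"z":0.7,"wx":0,"wy":0,"wz":0,"gripper":20},{"x":3,"y":0,"z":1,"wx":0,"wy":0,"wz":0,"gripper":20},{"x":3,"y":0,"z":1,"wx":0,"wy":0,"wz":0,"gripper":20},{"x":3,"y":0,"z":1,"wx":0,"wy":0,"wz":0,"gripper":20},{"x":3,"y":0,"z":1,"wx":0,"wy":0,"wz":0,"gripper":20},{"x":3,"y":0,"z":1,"wx":0,"wy":0,"wz":0,"gripper":20}]' 25;python3 -m pendant '[{"x":3,"y":0,"z":1.1,"wx":0,"wy":0,"wz":0,"gripper":20},{"x":3,"y":0,"z":1.1,"wx":0,"wy":0,"wz":0,"gripper":20},{"x":3,"y":0,"z":1.1,"wx":0,"wy":0,"wz":0,"gripper":20},{"x":3,"y":0,"z":1.1,"wx":0,"wy":0,"wz":0,"gripper":20},{"x":3,"y":0,"z":1.1,"wx":0,"wy":0,"wz":0,"gripper":20},{"x":3,"y":0,"z":1.1,"wx":0,"wy":0,"wz":0,"gripper":20},{"x":3,"y":0,"z":1.1,"wx":0,"wy":0,"wz":0,"gripper":20},{"x":3,"y":0,"z":1.1,"wx":0,"wy":0,"wz":0,"gripper":20},{"x":3,"y":0,"z":1.1,"wx":0,"wy":0,"wz":0,"gripper":20},{"x":3,"y":0,"z":1.1,"wx":0,"wy":0,"wz":0,"gripper":20},{"x":1,"y":0,"z":0.2,"wx":0,"wy":0,"wz":0,"gripper":20},{"x":0,"y":0,"z":0,"wx":0,"wy":0,"wz":0,"gripper":20}]' 25; python3 - <<'E'
from h import *
plan([.531,-.224,.26],tgt(-17.1))
m=ctrl.camera_model('wrist')
im=ctrl.get_image('wrist'); cv2.imwrite('pics/w4.png',im)
im=ctrl.get_image('scene'); cv2.imwrite('pics/s4.png',im)
im=ctrl.get_image('top'); cv2.imwrite('pics/t4.png',im)
import json; json.dump({k:np.array(v).tolist() for k,v in m.items()},open('w4.json','w'))
crop('pics/s4.png','pics/s4c.png',150,180,310,390,3)
E
```

```text
t: 7.5
eef_pos: [0.5107, 0.1234, 0.2646]
tcp_rot: [-1.054, 1.426, -1.425]
force: [0.6, -0.6, -1.0]
gripper_width: 0.0457
t: 8.7
eef_pos: [0.5252, -0.205, 0.2646]
tcp_rot: [-1.052, 1.429, -1.427]
force: [-0.5, 0.2, -2.8]
gripper_width: 0.0453
t 8.7 pos [ 0.5252 -0.205   0.2646] q [-0.437  0.295  1.391 -0.     1.457 -0.135] F [-0.5  0.2 -2.8] w 0.0453
turn first [ 0.001 -0.003 -0.   ] then shift cm [1.64 0.46 1.11] | shift first cm [1.64 0.45 1.12]
```

View pics/w4.png

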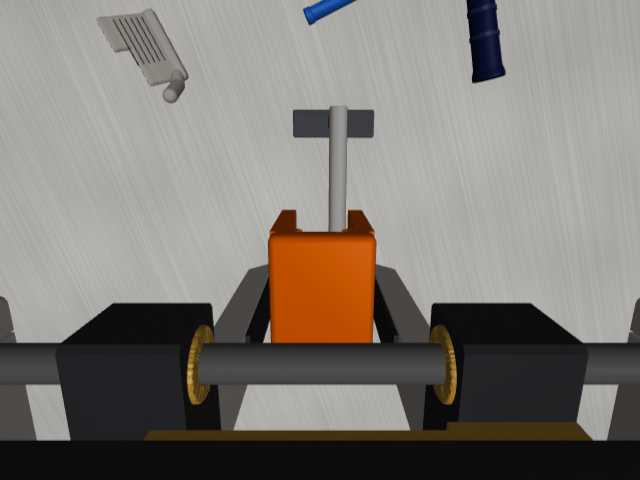

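View pics/s4c.png

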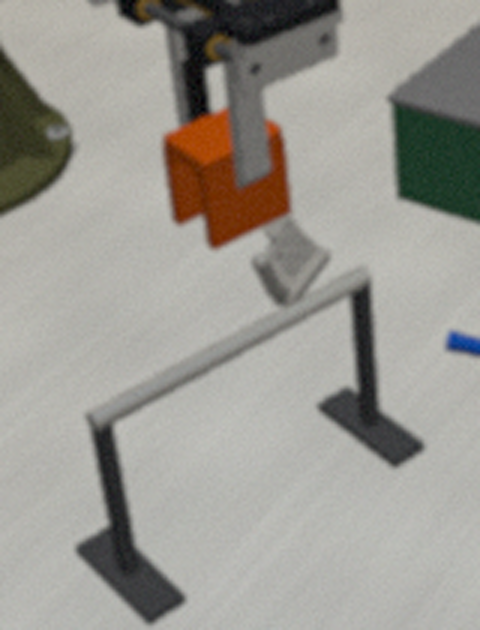

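View pics/t4.png

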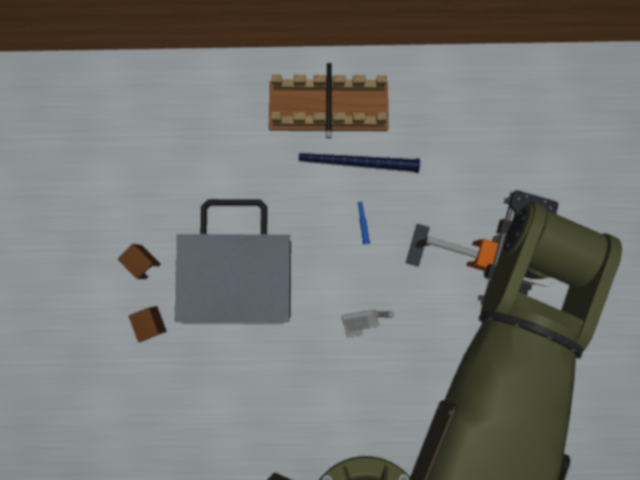

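The bar appears in the wrist view from (338.5,108) to (337,230), and the pad's centre is at u≈322. I'll use that to correct the sideways offset and the yaw.

```bash
python3 - <<'E'
from h import *
import json
m=json.load(open('w4.json'))
A=onz('wrist',338.3,107,.14,m);B=onz('wrist',337.1,230,.14,m);d=A-B
print(A,B,np.degrees(np.arctan2(d[1],d[0])))
s=ctrl.get_state();R0=Ro.from_rotvec(s['tcp_rot']).as_matrix()
for X in(A,B,np.array([.5312,-.2241,.14])):print((R0.T@(X-s['eef_pos'])*100).round(2))
# pad centre from its top face corners z = tcp+.029
zt=s['eef_pos'][2]+.0275
for u,v in [(270,236),(375,236),(272,340),(373,340)]:print('padtop',(R0.T@(onz('wrist',u,v,zt,m)-s['eef_pos'])*100).round(2))
for u,v in [(296.5,211),(348,211)]:print('leg inner end',(R0.T@(onz('wrist',u,v,zt-.065,m)-s['eef_pos'])*100).round(2))
E
```

```text
[ 0.56482511 -0.11849673  0.14      ] [ 0.53596966 -0.21086153  0.14      ] 72.65080729778869
[-9.22 12.53  1.22]
[ 0.46 12.53  1.2 ]
[ 1.87 12.53  1.13]
padtop [-2.79 -2.75 -2.2 ]
padtop [-2.78 -2.75  2.14]
padtop [ 1.95 -2.75 -2.28]
padtop [ 1.96 -2.75  2.19]
leg inner end [-2.69  3.75 -1.53]
leg inner end [-2.68  3.75  1.46]
```

```bash
python3 -m pendant '[{"x":0.8,"y":0,"z":0.6,"wx":0,"wy":0,"wz":0,"gripper":20},{"x":0.8,"y":0,"z":0.6,"wx":0,"wy":0,"wz":0,"gripper":20},{"x":0,"y":1,"z":0,"wx":0,"wy":0,"wz":0,"gripper":20},{"x":0,"y":2,"z":0,"wx":0,"wy":0,"wz":0,"gripper":20},{"x":0,"y":2,"z":0,"wx":0,"wy":0,"wz":0,"gripper":20},{"x":0,"y":1.2,"z":0,"wx":0,"wy":0,"wz":0,"gripper":20},{"x":0,"y":0,"z":0,"wx":0,"wy":0,"wz":0,"gripper":20}]' 25; python3 - <<'E'
from h import *
plan([.531,-.224,.1315],tgt(-17.2))
m=ctrl.camera_model('wrist')
im=ctrl.get_image('wrist'); cv2.imwrite('pics/w5.png',im)
im=ctrl.get_image('scene'); cv2.imwrite('pics/s5.png',im)
crop('pics/s5.png','pics/s5c.png',150,180,310,390,3)
E
```

```text
t: 9.55
eef_pos: [0.5321, -0.2224, 0.2015]
tcp_rot: [-1.052, 1.431, -1.426]
force: [-0.3, 0.2, -2.1]
gripper_width: 0.0458
t 9.55 pos [ 0.5321 -0.2224  0.2015] q [-0.459  0.365  1.445  0.     1.336 -0.157] F [-0.3  0.2 -2.1] w 0.0458
turn first [ 0.003 -0.002 -0.001] then shift cm [ 0.19  7.   -0.06] | shift first cm [ 0.19  7.   -0.04]
```

View pics/w5.png

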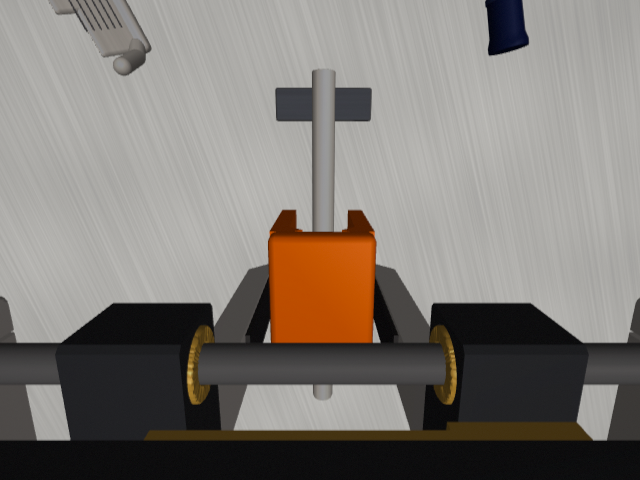

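View pics/s5c.png

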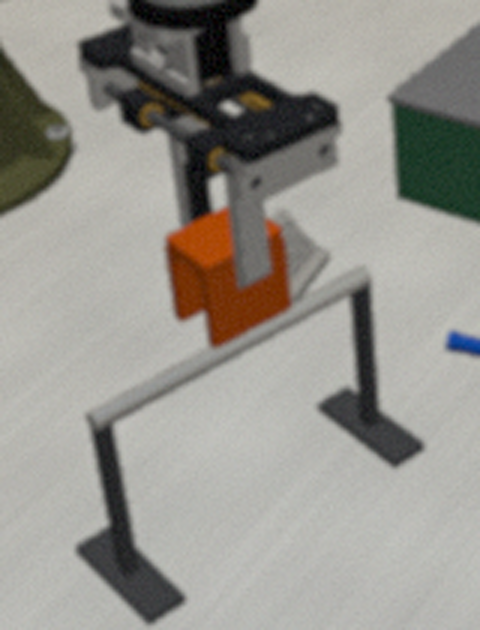

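The bar at u≈323 is centred in the gap (296–348) and parallel to it. I'll lower the pad.

```bash
python3 -m pendant '[{"x":0,"y":1.2,"z":0,"wx":0,"wy":0,"wz":0,"gripper":20},{"x":0,"y":1.2,"z":0,"wx":0,"wy":0,"wz":0,"gripper":20},{"x":0,"y":1.2,"z":0,"wx":0,"wy":0,"wz":0,"gripper":20},{"x":0,"y":1.2,"z":0,"wx":0,"wy":0,"wz":0,"gripper":20},{"x":0,"y":1,"z":0,"wx":0,"wy":0,"wz":0,"gripper":20},{"x":0,"y":0.4,"z":0,"wx":0,"wy":0,"wz":0,"gripper":20},{"x":0,"y":0.2,"z":0,"wx":0,"wy":0,"wz":0,"gripper":20},{"x":0,"y":0,"z":0,"wx":0,"wy":0,"wz":0,"gripper":20}]' 25; python3 -m pendant '[{"x":0,"y":0.2,"z":0,"wx":0,"wy":0,"wz":0,"gripper":20},{"x":0,"y":0.2,"z":0,"wx":0,"wy":0,"wz":0,"gripper":20},{"x":0,"y":0,"z":0,"wx":0,"wy":0,"wz":0,"gripper":20}]' 25
```

```text
t: 10.45
eef_pos: [0.5328, -0.2228, 0.1395]
tcp_rot: [-1.051, 1.428, -1.428]
force: [-0.1, -0.1, -2.1]
gripper_width: 0.046
t: 10.75
eef_pos: [0.5327, -0.2227, 0.1354]
tcp_rot: [-1.051, 1.428, -1.428]
force: [0.2, -0.1, -1.2]
gripper_width: 0.0461
```

```bash
python3 -m pendant '[{"x":0,"y":0.2,"z":0,"wx":0,"wy":0,"wz":0,"gripper":20},{"x":0,"y":0,"z":0,"wx":0,"wy":0,"wz":0,"gripper":20}]' 25; python3 -m pendant '[{"x":0,"y":0.15,"z":0,"wx":0,"wy":0,"wz":0,"gripper":20},{"x":0,"y":0,"z":0,"wx":0,"wy":0,"wz":0,"gripper":20}]' 25
```

```text
t: 10.95
eef_pos: [0.5326, -0.2227, 0.1332]
tcp_rot: [-1.051, 1.428, -1.428]
force: [0.1, -0.6, -1.1]
gripper_width: 0.0455
t: 11.15
eef_pos: [0.5327, -0.2227, 0.1318]
tcp_rot: [-1.051, 1.428, -1.428]
force: [0.5, 0.1, -1.0]
gripper_width: 0.046
```

```bash
python3 -m pendant '[{"x":0,"y":0.1,"z":0,"wx":0,"wy":0,"wz":0,"gripper":20},{"x":0,"y":0,"z":0,"wx":0,"wy":0,"wz":0,"gripper":20}]' 25; python3 - <<'E'
from h import *
im=ctrl.get_image('scene'); cv2.imwrite('pics/s6.png',im)
crop('pics/s6.png','pics/s6c.png',180,220,290,320,5)
E
```

```text
t: 11.35
eef_pos: [0.5328, -0.2228, 0.1314]
tcp_rot: [-1.051, 1.428, -1.428]
force: [-1.7, 1.0, 3.7]
gripper_width: 0.0455
```

View pics/s6c.png

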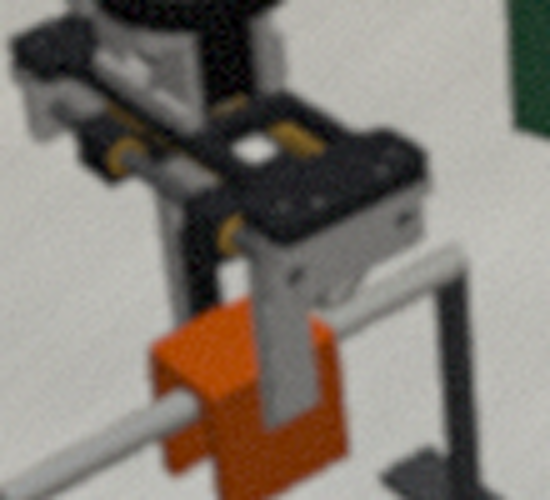

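Contact shows as +3.7 N, at the height I calculated for the seat, and the bar runs through the channel. I'll release, then rise.

```bash
python3 -m pendant '[{"x":0,"y":0,"z":0,"wx":0,"wy":0,"wz":0,"gripper":52},{"x":0,"y":0,"z":0,"wx":0,"wy":0,"wz":0,"gripper":55},{"x":0,"y":0,"z":0,"wx":0,"wy":0,"wz":0,"gripper":60},{"x":0,"y":0,"z":0,"wx":0,"wy":0,"wz":0,"gripper":75},{"x":0,"y":0,"z":0,"wx":0,"wy":0,"wz":0,"gripper":75},{"x":0,"y":0,"z":0,"wx":0,"wy":0,"wz":0,"gripper":75}]' 25; python3 - <<'E'
from h import *
im=ctrl.get_image('scene'); cv2.imwrite('pics/s7.png',im)
crop('pics/s7.png','pics/s7c.png',180,220,290,320,5)
im=ctrl.get_image('wrist'); cv2.imwrite('pics/w7.png',im)
E
```

```text
t: 12.0
eef_pos: [0.5327, -0.2228, 0.1309]
tcp_rot: [-1.051, 1.428, -1.428]
force: [0.2, 1.0, -1.0]
gripper_width: 0.0701
```

View pics/s7c.png

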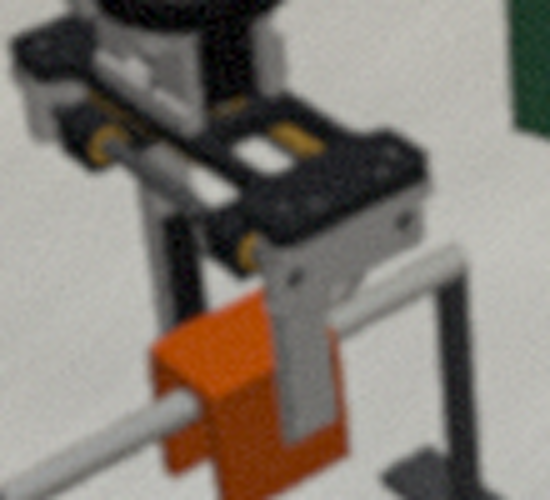

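View pics/w7.png

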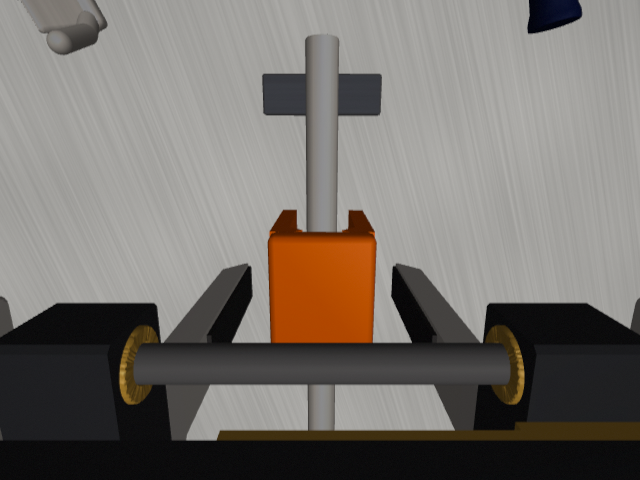

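The pad hangs level and both fingers are clear of it. I'll go up and head for the handle.

```bash
python3 -m pendant '[{"x":0,"y":-0.5,"z":0,"wx":0,"wy":0,"wz":0,"gripper":75},{"x":0,"y":-1,"z":0,"wx":0,"wy":0,"wz":0,"gripper":75},{"x":0,"y":-2,"z":0,"wx":0,"wy":0,"wz":0,"gripper":75},{"x":0,"y":-3,"z":0,"wx":0,"wy":0,"wz":0,"gripper":75},{"x":0,"y":-4,"z":0,"wx":0,"wy":0,"wz":0,"gripper":75},{"x":0,"y":0,"z":0,"wx":0,"wy":-0.14,"wz":0,"gripper":50},{"x":0,"y":0,"z":0,"wx":0,"wy":-0.14,"wz":0,"gripper":50}]' 25; python3 - <<'E'
from h import *
im=ctrl.get_image('scene'); cv2.imwrite('pics/s8.png',im)
crop('pics/s8.png','pics/s8c.png',180,220,290,320,5)
plan([.648,.17,.22],tgt(-.9))
E
```

```text
t: 12.8
eef_pos: [0.5331, -0.2229, 0.2382]
tcp_rot: [-1.2, 1.219, -1.224]
force: [-0.3, -0.9, -0.9]
gripper_width: 0.0579
t 12.85 pos [ 0.5329 -0.2228  0.2374] q [-0.459  0.339  1.395  0.     1.405 -0.452] F [-0.3  0.3 -0.4] w 0.0542
turn first [-0.002  0.008  0.001] then shift cm [-39.46   1.74  10.9 ] | shift first cm [-39.37   1.73  11.22]
```

View pics/s8c.png

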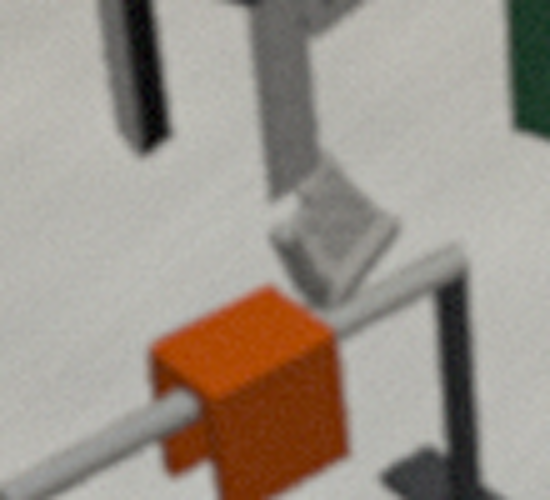

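The pad is hanging freely and straddling the bar. Next is the handle.

```bash
python3 -m pendant '[{"x":-2,"y":0,"z":0.6,"wx":0,"wy":0,"wz":0,"gripper":50},{"x":-3.4,"y":0,"z":0.9,"wx":0,"wy":0,"wz":0,"gripper":50},{"x":-3.4,"y":0,"z":0.9,"wx":0,"wy":0,"wz":0,"gripper":50},{"x":-3.4,"y":0,"z":0.9,"wx":0,"wy":0,"wz":0,"gripper":50},{"x":-3.4,"y":0,"z":0.9,"wx":0,"wy":0,"wz":0,"gripper":50},{"x":-3.4,"y":0,"z":0.9,"wx":0,"wy":0,"wz":0,"gripper":50},{"x":-3.4,"y":0,"z":0.9,"wx":0,"wy":0,"wz":0,"gripper":50},{"x":-3.4,"y":0,"z":0.9,"wx":0,"wy":0,"wz":0,"gripper":50},{"x":-3.4,"y":0.4,"z":1,"wx":0,"wy":0,"wz":0,"gripper":50},{"x":-3.4,"y":0.4,"z":1,"wx":0,"wy":0,"wz":0,"gripper":50},{"x":-3.4,"y":0.4,"z":1,"wx":0,"wy":0,"wz":0,"gripper":50},{"x":-3,"y":0.4,"z":1,"wx":0,"wy":0,"wz":0,"gripper":50}]' 25; python3 -m pendant '[{"x":0,"y":0,"z":0,"wx":0,"wy":0,"wz":0,"gripper":50}]';python3 - <<'E'
from h import *
plan([.648,.255,.22],tgt(-.9))
m=ctrl.camera_model('wrist')
import json; json.dump({k:np.array(v).tolist() for k,v in m.items()},open('w9.json','w'))
im=ctrl.get_image('wrist'); cv2.imwrite('pics/w9.png',im)
E
```

```text
t: 14.05
eef_pos: [0.6505, 0.1665, 0.2204]
tcp_rot: [-1.197, 1.227, -1.227]
force: [-0.4, 0.9, 0.0]
gripper_width: 0.047
t: 14.15
eef_pos: [0.6503, 0.1681, 0.2192]
tcp_rot: [-1.2, 1.226, -1.224]
force: [-0.6, 0.2, -0.1]
gripper_width: 0.0472
t 14.15 pos [0.6503 0.1681 0.2192] q [0.198 0.574 1.102 0.    1.467 0.22 ] F [-0.6  0.2 -0.1] w 0.0472
turn first [ 0.001 -0.006 -0.   ] then shift cm [-8.69 -0.08 -0.36] | shift first cm [-8.68 -0.08 -0.42]
```

View pics/w9.png

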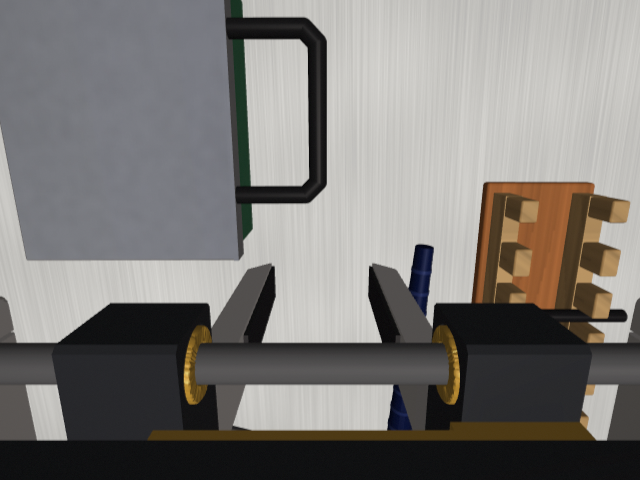

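The handle bar's axis is at u≈317, running from v≈40 to 180, with the side arms at v≈28 and v≈194.

```bash
python3 - <<'E'
from h import *
import json
m=json.load(open('w9.json'))
A=onz('wrist',317,45,.1,m);B=onz('wrist',317,178,.1,m);d=A-B
print(A,B,np.degrees(np.arctan2(d[1],d[0])))
C=onz('wrist',270,28,.1,m);D=onz('wrist',270,194,.1,m);print(C,D,(C+D)/2)
# lid front edge
print(onz('wrist',229,40,.108,m),onz('wrist',243,258,.1,m))
mid=(A+B)/2; y=(C+D)[1]/2
plan([mid[0],y,.22],tgt(np.degrees(np.arctan2(d[1],d[0]))-90))
plan([mid[0],y,.085],tgt(np.degrees(np.arctan2(d[1],d[0]))-90))
E
```

```text
[0.64923182 0.30520531 0.1       ] [0.64679629 0.2092268  0.1       ] 88.54638832936651
[0.61568174 0.31721411 0.1       ] [0.60916168 0.19745564 0.1       ] [0.61242171 0.25733488 0.1       ]
[0.58728484 0.30799875 0.108     ] [0.58394994 0.1449336  0.1       ]
t 14.2 pos [0.6501 0.1662 0.2195] q [0.196 0.572 1.104 0.    1.466 0.218] F [ 0.3 -0.5 -0.4] w 0.0469
turn first [0.001 0.003 0.   ] then shift cm [-9.1  -0.05 -0.44] | shift first cm [-9.1  -0.05 -0.41]
t 14.2 pos [0.6501 0.1662 0.2195] q [0.196 0.572 1.104 0.    1.466 0.218] F [ 0.3 -0.5 -0.4] w 0.0469
turn first [0.001 0.003 0.   ] then shift cm [-9.1  13.45 -0.44] | shift first cm [-9.11 13.45 -0.4 ]
```

```bash
python3 -m pendant '[{"x":-2,"y":0,"z":-0.1,"wx":0,"wy":0,"wz":0,"gripper":50},{"x":-3,"y":0,"z":-0.1,"wx":0,"wy":0,"wz":0,"gripper":50},{"x":-3,"y":0,"z":-0.1,"wx":0,"wy":0,"wz":0,"gripper":50},{"x":-1.1,"y":0,"z":-0.1,"wx":0,"wy":0,"wz":0,"gripper":50},{"x":0,"y":2,"z":0,"wx":0,"wy":0,"wz":0,"gripper":50},{"x":0,"y":3,"z":0,"wx":0,"wy":0,"wz":0,"gripper":50},{"x":0,"y":3,"z":0,"wx":0,"wy":0,"wz":0,"gripper":50},{"x":0,"y":2,"z":0,"wx":0,"wy":0,"wz":0,"gripper":50},{"x":0,"y":0,"z":0,"wx":0,"wy":0,"wz":0,"gripper":50}]' 30;python3 - <<'E'
from h import *
plan([.648,.257,.081],tgt(-1.3))
im=ctrl.get_image('wrist'); cv2.imwrite('pics/w10.png',im)
E
```

```text
t: 15.1
eef_pos: [0.6472, 0.2546, 0.1172]
tcp_rot: [-1.203, 1.229, -1.226]
force: [-0.1, -0.6, -0.1]
gripper_width: 0.047
t 15.1 pos [0.6472 0.2546 0.1172] q [ 0.322  0.704  1.132 -0.     1.311  0.346] F [-0.1 -0.6 -0.1] w 0.047
turn first [ 0.004 -0.001  0.002] then shift cm [-0.24  3.62  0.08] | shift first cm [-0.25  3.62  0.09]
```

View pics/w10.png

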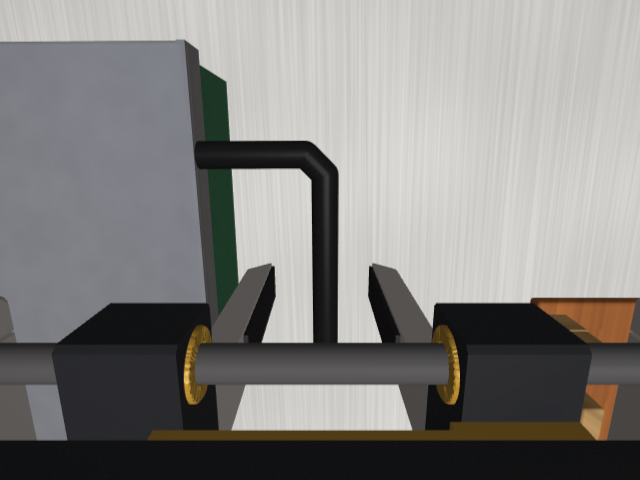

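The bar at u≈325 is centred between the jaws to about 1 mm. I'll descend and grip.

```bash
python3 -m pendant '[{"x":-0.2,"y":1.5,"z":0.1,"wx":0,"wy":0,"wz":0,"gripper":50},{"x":0,"y":1.5,"z":0,"wx":0,"wy":0,"wz":0,"gripper":50},{"x":0,"y":0.6,"z":0,"wx":0,"wy":0,"wz":0,"gripper":50},{"x":0,"y":0,"z":0,"wx":0,"wy":0,"wz":0,"gripper":0},{"x":0,"y":0,"z":0,"wx":0,"wy":0,"wz":0,"gripper":0},{"x":0,"y":0,"z":0,"wx":0,"wy":0,"wz":0,"gripper":0},{"x":0,"y":0,"z":0,"wx":0,"wy":0,"wz":0,"gripper":0},{"x":0,"y":0,"z":0,"wx":0,"wy":0,"wz":0,"gripper":0},{"x":0,"y":0,"z":0,"wx":0,"wy":0,"wz":0,"gripper":0}]' 30;python3 - <<'E'
from h import *
s=ctrl.get_state();print(s['eef_pos'],s['force'],s['gripper_width'])
E
```

```text
t: 16.05
eef_pos: [0.649, 0.2579, 0.0844]
tcp_rot: [-1.199, 1.226, -1.225]
force: [-5.2, -1.6, 4.0]
gripper_width: 0.0132
[0.64898056 0.2578839  0.08437949] [-5.21430772 -1.60473321  4.02582641] 0.013178702603518352
```

The bar is gripped. Now I'll turn the tool rigidly about the hinge, 3° per row (y −1.22 cm, z +0.05 cm, wx 0.0524), starting with three rows.

```bash
python3 -m pendant '[{"x":0,"y":-0.61,"z":0.01,"wx":0.0262,"wy":0,"wz":0,"gripper":0},{"x":0,"y":-0.61,"z":0.01,"wx":0.0262,"wy":0,"wz":0,"gripper":0},{"x":0,"y":-1.22,"z":0.05,"wx":0.0524,"wy":0,"wz":0,"gripper":0},{"x":0,"y":-1.22,"z":0.05,"wx":0.0524,"wy":0,"wz":0,"gripper":0},{"x":0,"y":0,"z":0,"wx":0,"wy":0,"wz":0,"gripper":0}]' 30;cat >> h.py <<'E'
def lid():
    s=ctrl.get_state(); R=Ro.from_rotvec(s['tcp_rot']).as_matrix(); g=s['eef_pos']-.019*R[:,1]
    v=g-np.array([.416,.257,.1]); print('t',s['t'],'grasp pt',g.round(4),'radius',round(np.hypot(v[0],v[2]),4),'bar angle',round(np.degrees(np.arctan2(v[2],v[0])),2),'tool pitch',round(np.degrees(np.arctan2(R[0,1],-R[2,1])),2),'F',s['force'].round(1),'M',s['wrist_torque'].round(2),'w',round(s['gripper_width'],4),'q',s['qpos'].round(2))
E
python3 -c "from h import *;lid()"
```

```text
t: 16.55
eef_pos: [0.6483, 0.2579, 0.1229]
tcp_rot: [-1.08, 1.103, -1.298]
force: [0.8, -1.6, -1.0]
gripper_width: 0.0132
t 16.55 grasp pt [0.6452 0.258  0.1417] radius 0.233 bar angle 10.3 tool pitch 9.28 F [ 0.8 -1.6 -1. ] M [-0.13 -0.05  0.01] w 0.0132 q [ 0.35  0.61  1.27 -0.07  1.1   0.4 ]
```

```bash
python3 -m pendant '[{"x":0,"y":-1.22,"z":0.05,"wx":0.0524,"wy":0,"wz":0,"gripper":0},{"x":0,"y":-1.22,"z":0.05,"wx":0.0524,"wy":0,"wz":0,"gripper":0},{"x":0,"y":-1.22,"z":0.05,"wx":0.0524,"wy":0,"wz":0,"gripper":0},{"x":0,"y":-1.22,"z":0.05,"wx":0.0524,"wy":0,"wz":0,"gripper":0},{"x":0,"y":-1.22,"z":0.05,"wx":0.0524,"wy":0,"wz":0,"gripper":0},{"x":0,"y":0,"z":0,"wx":0,"wy":0,"wz":0,"gripper":0}]' 30;python3 -c "from h import *;lid()"
```

```text
t: 17.15
eef_pos: [0.6347, 0.2582, 0.1816]
tcp_rot: [-0.885, 0.905, -1.398]
force: [0.9, -1.1, -1.6]
gripper_width: 0.0131
t 17.15 grasp pt [0.6269 0.2583 0.1989] radius 0.2329 bar angle 25.12 tool pitch 24.2 F [ 0.9 -1.1 -1.6] M [-0.26  0.01 -0.1 ] w 0.0131 q [ 0.4   0.42  1.47 -0.22  0.87  0.53]
```

```bash
python3 -m pendant '[{"x":0,"y":-1.22,"z":0.05,"wx":0.0524,"wy":0,"wz":0,"gripper":0},{"x":0,"y":-1.22,"z":0.05,"wx":0.0524,"wy":0,"wz":0,"gripper":0},{"x":0,"y":-1.22,"z":0.05,"wx":0.0524,"wy":0,"wz":0,"gripper":0},{"x":0,"y":-1.22,"z":0.05,"wx":0.0524,"wy":0,"wz":0,"gripper":0},{"x":0,"y":-1.22,"z":0.05,"wx":0.0524,"wy":0,"wz":0,"gripper":0},{"x":0,"y":-1.22,"z":0.05,"wx":0.0524,"wy":0,"wz":0,"gripper":0},{"x":0,"y":-0.61,"z":0.03,"wx":0.0262,"wy":0,"wz":0,"gripper":0},{"x":0,"y":0,"z":0,"wx":0,"wy":0,"wz":0,"gripper":0},{"x":0,"y":0,"z":0,"wx":0,"wy":0,"wz":0,"gripper":0}]' 30;python3 - <<'E'
from h import *
lid()
for n in('scene','top','wrist'):cv2.imwrite(f'pics/{n}_f.png',ctrl.get_image(n))
crop('pics/scene_f.png','pics/s_fc.png',170,120,410,330,3)
E
```

```text
t: 18.05
eef_pos: [0.596, 0.2588, 0.2484]
tcp_rot: [-0.629, 0.643, -1.497]
force: [1.4, -2.0, 1.2]
gripper_width: 0.0128
t 18.05 grasp pt [0.5829 0.2591 0.2622] radius 0.2328 bar angle 44.17 tool pitch 43.48 F [ 1.4 -2.   1.2] M [-0.19  0.09 -0.25] w 0.0128 q [ 0.5   0.19  1.73 -0.62  0.62  0.92]
```

View pics/s_fc.png

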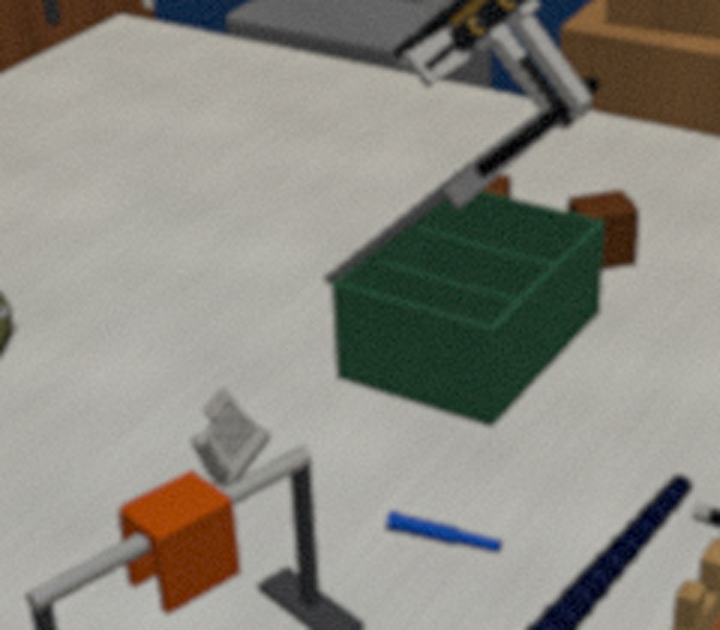

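View pics/top_f.png

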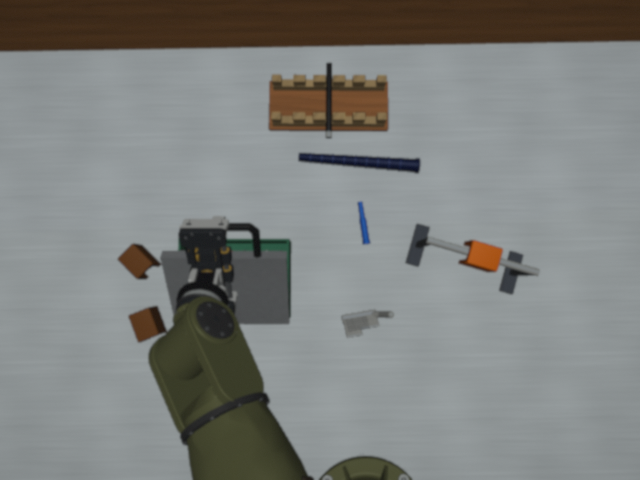

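View pics/wrist_f.png

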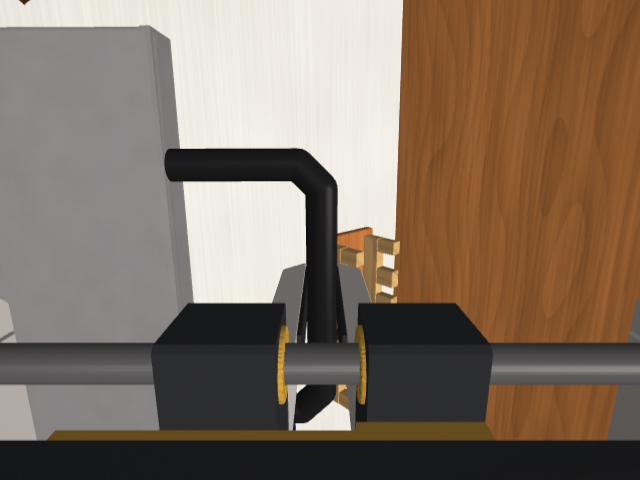

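The lid is up with the handle between the fingers, the pad is hanging on the rail, and the bystanders are unmoved. Kinematics gives about 43.4° after the grip offset, so I'll add about 1.5° and check against the images.

```bash
python3 -m pendant '[{"x":0,"y":-0.35,"z":0.01,"wx":0.015,"wy":0,"wz":0,"gripper":0},{"x":0,"y":-0.3,"z":0.01,"wx":0.013,"wy":0,"wz":0,"gripper":0},{"x":0,"y":0,"z":0,"wx":0,"wy":0,"wz":0,"gripper":0},{"x":0,"y":0,"z":0,"wx":0,"wy":0,"wz":0,"gripper":0},{"x":0,"y":0,"z":0,"wx":0,"wy":0,"wz":0,"gripper":0}]' 30;python3 - <<'E'
from h import *
lid()
for n in('scene','top'):cv2.imwrite(f'pics/{n}_g.png',ctrl.get_image(n))
ang=np.radians(-1.2);ex=np.array([np.cos(ang),np.sin(ang),0]);ey=np.array([-np.sin(ang),np.cos(ang),0])
Hh=np.array([.416,.257,.1])
for th in(40,45,50):
    t=np.radians(th);r=ex*np.cos(t)+np.array([0,0,np.sin(t)]);n=-ex*np.sin(t)+np.array([0,0,np.cos(t)])
    bar=[Hh+.232*r-.05*ey]; e=[Hh+.169*r+s*.112*ey+k*n for s in(1,-1) for k in (.008,0)]
    print(th,'bar -y end top',proj('top',bar).round(1),'scene',proj('scene',bar).round(1),'lid -y corner(upper,lower) top',proj('top',e[2:]).round(1),'scene',proj('scene',e[2:]).round(1))
crop('pics/scene_g.png','pics/s_gc.png',270,130,390,230,6)
crop('pics/top_g.png','pics/t_gc.png',155,205,305,335,5)
E
```

```text
t: 18.7
eef_pos: [0.5914, 0.259, 0.2537]
tcp_rot: [-0.606, 0.62, -1.504]
force: [3.0, -3.2, 2.6]
gripper_width: 0.0129
t 18.7 grasp pt [0.5779 0.2593 0.2671] radius 0.2327 bar angle 45.9 tool pitch 45.18 F [ 3.  -3.2  2.6] M [-0.49 -0.52 -0.4 ] w 0.0129 q [ 0.51  0.17  1.76 -0.68  0.61  0.97]
40 bar -y end top [[252.1 222.4]] scene [[350.6 168.4]] lid -y corner(upper,lower) top [[288.7 254.3]
 [288.9 251.6]] scene [[318.7 186.6]
 [320.6 189.4]]
45 bar -y end top [[251.  229.5]] scene [[345.7 161.6]] lid -y corner(upper,lower) top [[288.4 260. ]
 [288.6 256.9]] scene [[314.9 181.8]
 [316.9 184.4]]
50 bar -y end top [[250.  237.7]] scene [[340.3 155.1]] lid -y corner(upper,lower) top [[288.1 266.3]
 [288.2 262.9]] scene [[310.7 177.2]
 [313.  179.7]]
```

View pics/s_gc.png

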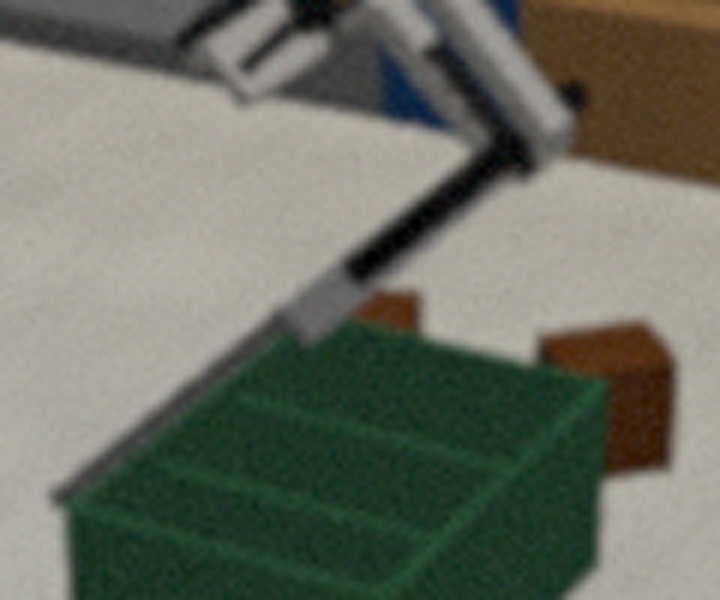

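View pics/t_gc.png

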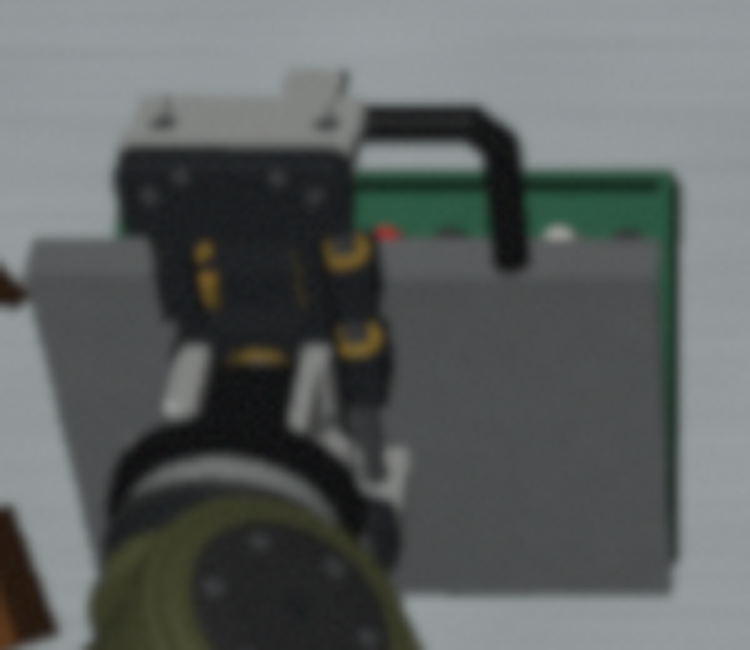

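The bar shows at v≈229.6 in the top view, where 45° predicts 229.5, and the lid corner in the scene view also fits 44–45°. I'll hold briefly to confirm it stays there.

```bash
python3 -m pendant '[{"x":0,"y":0,"z":0,"wx":0,"wy":0,"wz":0,"gripper":0},{"x":0,"y":0,"z":0,"wx":0,"wy":0,"wz":0,"gripper":0},{"x":0,"y":0,"z":0,"wx":0,"wy":0,"wz":0,"gripper":0},{"x":0,"y":0,"z":0,"wx":0,"wy":0,"wz":0,"gripper":0},{"x":0,"y":0,"z":0,"wx":0,"wy":0,"wz":0,"gripper":0},{"x":0,"y":0,"z":0,"wx":0,"wy":0,"wz":0,"gripper":0}]' 30;python3 - <<'E'
from h import *
lid()
a=ctrl.get_image('scene');b=cv2.imread('pics/scene_g.png');o=cv2.imread('pics/scene0.png')
print('moved since last px', (cv2.absdiff(a,b).max(2)>60).sum())
print(ctrl.close_job())
E
```

```text
t: 19.4
eef_pos: [0.5914, 0.259, 0.2537]
tcp_rot: [-0.606, 0.62, -1.504]
force: [3.6, -3.4, 1.6]
gripper_width: 0.0129
t 19.4 grasp pt [0.578  0.2593 0.2671] radius 0.2327 bar angle 45.89 tool pitch 45.18 F [ 3.6 -3.4  1.6] M [-0.52 -0.53 -0.45] w 0.0129 q [ 0.51  0.17  1.76 -0.68  0.61  0.97]
moved since last px 0
the job is handed in; nothing more can be done
None
```

The orange pad is hanging over the steel rail and has been let go. The lid is held open at about 45° by its black handle bar, and I handed the job in at about 19.5 s with the grip still on.

- **Pad:** I took it off the lid by pinching across the legs and lowered it onto the middle of the bar until it touched (+3.7 N). After I released it, the pictures showed it straddling the bar and level.
- **Lid angle:** the arm's position gives 45.9°, or about 45° after correcting for a 3 mm grip offset. The top view matches 45° and the scene view 44–45°, so the checks agree to about a degree. Over the last 0.7 s the pose held steady and nothing moved in the scene view. The wrist force at the end was about 5 N.
- **Bystanders:** the wedge head, grip and plug look unmoved by eye in the last top view. I did not measure them.

One early move call was refused because of its row format, before the arm had moved. No other check failed.

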